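# Seat the keyed drive shaft in the pulley hub and hold it against the thrust ring

### The arm

A 6-joint arm with a two-finger parallel gripper is mounted at the origin on a cart in front of the work surface, level with it; the furniture and walls round the work are solid. World frame = base frame: x ahead of the robot, y to its left, z up, the work surface at z = 0. Lengths are in m, angles in rad, forces in N, time in s.
With the tool pointing down it reaches from about 0.35 to 0.775 m from the base axis. Payload 5.5 kg.
Tool frame: the origin (TCP) lies at the very end of the fingers, on their centre line; the grasp point (between the pads) lies 19 mm behind it (env.grip_depth is the distance from the TCP to the grasp point, in m); z points along the fingers, y is the direction in which the jaws open and shut (so a half turn about z gives the same grasp; the last joint's range is limited). The gripper opens to 85 mm and grips with 20 to 120 N. Pads are 22 mm wide; open, the fingers measure 114 mm over their backs; the gripper's body (76 mm by 85 mm) begins 54 mm behind the grasp point. The pads swing forward as they close: fully open they stand 13 mm farther back than shut.
Start: joints at [-0.14, 0.313, 0.046, 1.304, 0, 1.431], TCP at [0.575, -0, 0.231] pointing down, gripper open.
Joint ranges: [-2.76, 2.76], [-0.86, 1.69], [-1.03, 1.26], [-2.2, 2.34], [-1.47, 1.5], [-3.14, 3.14]. Speed limits (rad/s): [2.57, 2.57, 3.14, 3.14, 3.14, 3.14].

### API

Orientations are given as a unit quaternion [w, x, y, z].
In Python, from workcell import env gives the robot as it stands.
- The arm moves only by the tool step_arm, never from a script. Its argument "series" is a list of rows, each a list of 3 entries, a list of its own where there are three numbers: the shift along the world's x, y, z in cm, then the turn about the world's z in rad, then the closure in counts, from 0 (fully open) to 255 (shut). A call has 1 to 5 rows; each row is the pose to reach, as a shift and turn from the pose measured when the call began; what a row does not reach only later rows make up. A row lasts 1/8 s, in which the tool goes at most 62.5 mm and 10.7 degrees, less where a joint would pass 70% of its speed; a pose out of reach is approached as far as the arm can. A call with a gripper value outside its range is refused whole. The fingers move at their own pace and stop on an object; "newtons" is the grip in N (left out, the last holds). Time passes only in rows, so rows that repeat a pose let the fingers close. It gives the time, the measured TCP pose, the force and the opening at its end, in the units of the state.
- env.get_state(): the state, without advancing time (a new reading comes with each control period).
- env.read_camera(name): name is "scene" or "side" or "wrist"; returns a dict with "frame" (384x512x3 uint8, red, green, blue), "vertical_fov" (degrees; the focal length in pixels is half the picture's height over the tangent of half this angle, whatever the lens; pixels are square), "cx", "cy" (the principal point, pixels), "camera_from_world" (4x4, takes a point from world to camera coordinates). Camera axes: x right, y down, z forward; pixel columns grow to the right and rows downward; lengths in m; the calibration is good to about 2 mm. The wrist camera is an equidistant fisheye: a pixel r from the principal point sees the ray r / f radians off the axis. A picture is of the moment at which its call begins. There is no depth.
- env.hand_in(): hands the job in, once; it reports no verdict.
The state is a dict: "clock": time; "joint_pos": joint angles; "qvel": joint speeds; "tau": joint torques, N m; "tcp_pos": TCP position; "orientation": TCP orientation; "wrist_force": force on the tool from outside, world axes, zero at the start; "ft_torque": the same for the moment, N m; "finger_gap": finger opening in m.
Only numpy, scipy, OpenCV 4.12 (cv2) and the standard library are available. Lean on these libraries where they do the work, as an engineer would, in place of code of your own. Each camera call takes 0.05 s, during which the arm holds its last target.

### The job

Take the shaft that has the key out of the wooden block and push it down into the hub of the pulley on the stand, turning it until its key slips into the keyway, then keep pushing against the sprung thrust ring until the collar sits fully home on the hub face. Finish still gripping the shaft and pressing it down, so that a mate can fit the end screw from below; do not let go. Leave the plain shaft, the cup and the two spanners where they are.

Things in the scene. Friction and masses are not known exactly. Their poses are not given: they have to be found in the camera images.
- keyed_shaft: bright steel stepped shaft with a key, 122 mm long, 0.4 to 0.6 kg, standing upright in a pocket of the wooden block. Origin: centre of its lower end; z up along the shaft; -x out through the key. From below: 24 mm diameter pilot, 0 to 50 mm (end bevelled to 18 mm diameter over the first 4 mm); collar, 56 mm diameter, 50 to 62 mm; round 26 mm diameter journal, 62 to 122 mm
- shaft_grip (a point): middle of the keyed shaft's round journal, on its axis, 92 mm above its lower end, axes as the shaft: the place to grip it, at any yaw. 30 mm of journal above and below this point, then the collar's top below
- key_end (a point): middle of the key's lower end on the keyed shaft, 16 mm above the shaft's lower end, 14 mm from its axis on the -x side. The key is a dark steel bar 8 mm wide, 30 mm tall, standing 4.5 mm out of the pilot (to 16.5 mm from the axis), its lower end bevelled. A dark filed line on the collar's top and edge marks the same side
- plain_shaft: the other shaft in the block: same sizes and material, origin likewise, but no key and no filed line; it stays in its pocket (not moved over 20 mm)
- shaft_block: fixed wooden block 64 x 170 x 25 mm (x, y, z), origin at the centre of its underside; two round pockets, 26.5 mm diameter and 12 mm deep, at y = +42 and -42 mm, in which the shafts stand with their lower ends 13 mm above the bench; either shaft may be in either pocket
- pulley_stand: dark cast V-belt pulley, 130 mm diameter, lying flat on a round grey foot (140 mm diameter) with three pillars, fixed to the bench, does not turn. Origin: centre of the foot's underside, z up along the upright bore. The key is in line with the keyway when the shaft's x axis points along the stand's x axis
- hub_face (a point): centre of the hub's upper face (68 mm diameter) on the bore axis, 86 mm above the bench; axes as pulley_stand. In the face is a counterbore 48 mm diameter, 10 mm deep; a bore of 26.2 mm diameter goes down through its floor. Fully home, the shaft's lower end is 50 mm below this point and the collar lies on the hub face
- keyway (a point): middle of the keyway's mouth on the counterbore floor, 76 mm above the bench, 14 mm from the bore axis on the stand's -x side. Keyway 10 mm wide, reaching 17.8 mm from the axis, mouth bevelled 1 mm; a filed line on the hub face marks its side. Out of line, the key lands on this floor, the shaft's lower end 26 mm below the hub face and the collar 24 mm above it; in line, it drops on
- thrust_ring (a joint): travel in m of the sprung steel thrust ring in the counterbore (37 mm inner, 46 mm outer diameter): 0 standing 6 mm proud of the hub face, 0.006 pressed flush. It takes 9 N to start and 15 N when flush: more than the shaft weighs, so the robot must push about 3 to 11 N (more if the shaft rubs in the bore) and the ring lifts the shaft if not pressed. Flush, the collar meets the solid hub face
- steel_cup: white enamel cup, about 70 mm diameter, 91 mm high, standing behind the pulley; a bystander (this and the spanners: not moved over 30 mm). Origin: near the centre of its underside
- spanner_1: large combination spanner, 48 x 231 x 7 mm, lying flat behind the block; a bystander. Origin: centre of its underside
- spanner_2: small combination spanner, 37 x 176 x 5 mm, lying flat behind the pulley; a bystander. Origin: centre of its underside
Not all that is in view belongs to the job. Leave any green or pink look-alike of the keyed_shaft alone.

How it is judged:
On the way, in this order (a step that is already met when the one before it is completed fails the run):
1. the keyed shaft is lifted upright clear of the block (height (world z) of keyed_shaft above 0.05 m and angle between keyed_shaft's own z axis and vertical below 0.35 rad and contact force between the fingers and keyed_shaft above 1 N), for 0.2 s.
2. the key has slipped into the keyway: the shaft's lower end is at least 32 mm below the hub face, on the bore axis (z of keyed_shaft in the frame of hub_face below -0.032 m and horizontal distance between keyed_shaft and hub_face below 0.004 m), for 0.05 s.
3. the collar is home on the hub face with the thrust ring pressed in (z of keyed_shaft in the frame of hub_face below -0.0485 m and value of joint thrust_ring above 0.0045 m and horizontal distance between keyed_shaft and hub_face below 0.003 m and angle between keyed_shaft's own z axis and vertical below 0.06 rad and angle between the x axis of keyed_shaft and the x axis of pulley_stand, either way round below 0.15 rad and contact force between the fingers and keyed_shaft above 2 N), for 0.3 s.
At the end, for the whole second after the job is handed in: Keyed shaft gripped, at rest and pressed home: lower end at least 48.5 mm below the hub face (50 is fully home), thrust ring pressed in at least 4.5 of 6 mm, within 3 mm of the bore axis, 0.06 rad of upright, key in the keyway (0.15 rad). The program ends still gripping and pushing (all of step 3 and linear speed of keyed_shaft below 0.02 m/s); the arm keeps its last pose, push and grip.
It fails at once if the plain shaft is taken or knocked out of its pocket (moved over 20 mm) (distance of plain_shaft from where it was at the start of the episode above 0.02 m).
It fails at once if the cup is moved over 30 mm (distance of steel_cup from where it was at the start of the episode above 0.03 m).
It fails at once if the large spanner is moved over 30 mm (distance of spanner_1 from where it was at the start of the episode above 0.03 m).
It fails at once if the small spanner is moved over 30 mm (distance of spanner_2 from where it was at the start of the episode above 0.03 m).
It also fails if it takes over 56 s, if anything falls off the work surface, if the arm or the gripper's body presses on something with over 40 N, if the wrist force passes 120 N, or if a joint passes its speed limit or range.

## Working session

There is one attempt and no reset: what is moved stays moved. The work goes in short steps, Python scripts to look and compute and a tool call to move; the robot and the scene stay as the last step left them, time stands still between calls to the robot, and variables do not carry over. Pictures are saved under pics/ and viewed, and the job is handed in when it is done.

Besides the shell and the picture viewer there is one more tool, called after "Emit:" in YAML: its name, and indented under it one key for each argument. step_arm: Moves the arm, as the interface text tells. Its arguments: {"type":"object","properties":{"series":{"type":"array"},"newtons":{"type":"number"}},"required":["series"]}

```bash
mkdir -p pics; ls
cat > h.py <<'E'
import numpy as np, cv2
from workcell import env
def cam(n,save=None):
    c=env.read_camera(n); im=cv2.cvtColor(c["frame"],cv2.COLOR_RGB2BGR)
    if save: cv2.imwrite("pics/"+save,im)
    c["im"]=im; c["f"]=im.shape[0]/2/np.tan(np.radians(c["vertical_fov"])/2); return c
def ray(c,u,v,fish=False):
    x=(u-c["cx"])/c["f"]; y=(v-c["cy"])/c["f"]
    if fish:
        r=np.hypot(x,y); d=np.array([x/r*np.sin(r),y/r*np.sin(r),np.cos(r)]) if r>1e-9 else np.array([0,0,1.])
    else: d=np.array([x,y,1.])
    M=np.array(c["camera_from_world"]); R=M[:3,:3]; o=-R.T@M[:3,3]; d=R.T@d
    return o,d/np.linalg.norm(d)
def onz(c,u,v,z,fish=False):
    o,d=ray(c,u,v,fish); return o+d*(z-o[2])/d[2]
def proj(c,p,fish=False):
    M=np.array(c["camera_from_world"]); q=M[:3,:3]@np.array(p)+M[:3,3]
    if fish:
        t=np.arctan2(np.hypot(q[0],q[1]),q[2]); n=np.hypot(q[0],q[1]); k=t/n if n>0 else 0
        return c["cx"]+c["f"]*q[0]*k, c["cy"]+c["f"]*q[1]*k
    return c["cx"]+c["f"]*q[0]/q[2], c["cy"]+c["f"]*q[1]/q[2]
E
python3 - <<'E'
from h import *
for n in ["scene","side","wrist"]:
    c=cam(n,n+"0.png"); M=np.array(c["camera_from_world"]); print(n,c["f"],c["cx"],c["cy"],(-M[:3,:3].T@M[:3,3]).round(3),M[2,:3].round(2))
print(env.get_state())
E
```

```text
pics
scene 473.65532859848605 256.81226434192513 194.4530939429265 [-0.319 -0.596  0.666] [ 0.72  0.53 -0.45]
side 347.13080499779153 255.92658908634985 190.4807949884967 [0.231 0.78  0.516] [ 0.39 -0.77 -0.5 ]
wrist 297.3186396354542 259.8417728039475 190.3830337184644 [0.575 0.078 0.373] [-0.   -0.3  -0.95]
{'clock': 0.15, 'joint_pos': array([-1.39618235e-01,  3.13823261e-01,  4.52799353e-02,  1.30359005e+00,
       -6.70923584e-06,  1.43118715e+00]), 'qvel': array([-0.00052114, -0.00291002,  0.00281199,  0.00144262,  0.00157708,
        0.00028022]), 'tau': array([ 1.76330479e-03, -4.81067133e+01,  2.98815805e+01,  1.39078675e-02,
       -1.10673584e-04, -5.56924022e-05]), 'tcp_pos': array([5.74641227e-01, 2.82717646e-05, 2.30632704e-01]), 'orientation': array([-5.31885218e-04,  7.07109826e-01,  7.07103421e-01, -4.05015274e-04]), 'wrist_force': array([-0.05929394, -1.01382048, -0.52822047]), 'ft_torque': array([0.05059058, 0.03769532, 0.0403408 ]), 'finger_gap': 0.08562071531205821}
```

View pics/scene0.png

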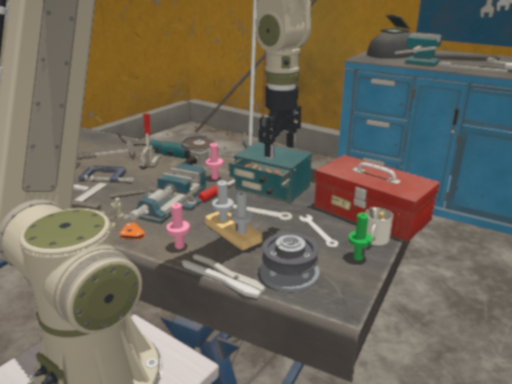

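View pics/side0.png

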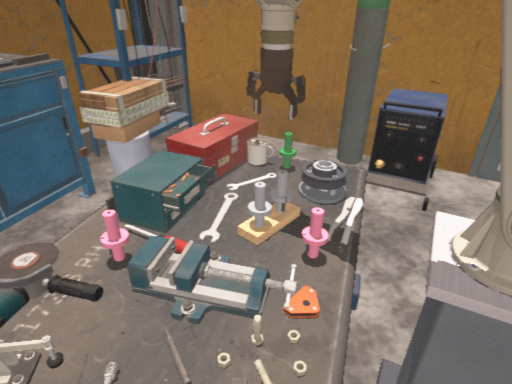

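View pics/wrist0.png

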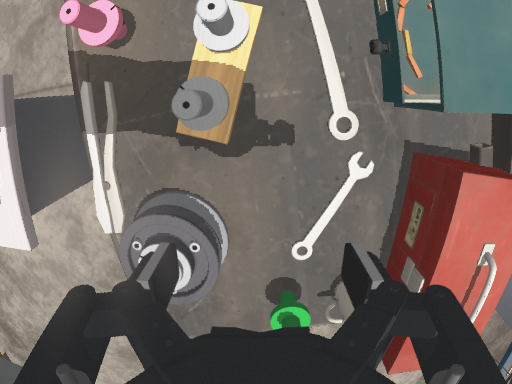

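The wrist image shows two steel shafts in the block, at about (215,15) and (195,103). The pulley is at about (172,250), and the pink and green decoys are elsewhere. I'll enlarge the shafts to find the key or the filed line.

Run:
```python
import cv2,numpy as np
w=cv2.imread('pics/wrist0.png');s=cv2.imread('pics/scene0.png');d=cv2.imread('pics/side0.png')
a=cv2.resize(w[0:150,165:275],(440,600),interpolation=cv2.INTER_CUBIC)
b=cv2.resize(s[170:250,195:275],(300,300),interpolation=cv2.INTER_CUBIC)
e=cv2.resize(d[160:245,230:315],(300,300),interpolation=cv2.INTER_CUBIC)
cv2.imwrite('pics/crop1.png',np.hstack([a,np.vstack([b,e])]))
```

```text
(no output)
```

View pics/crop1.png

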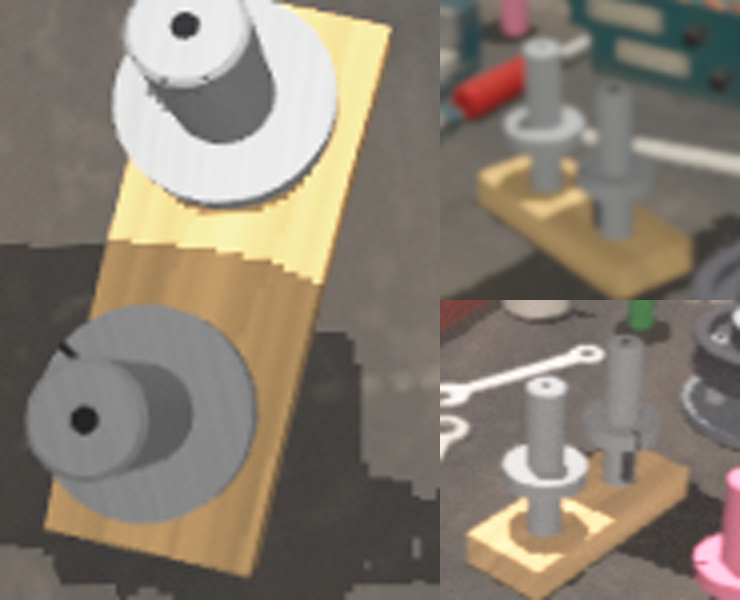

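The shaft at wrist (190,103), nearer the pulley, is the keyed one. It has the filed line on its collar at (182,87), and the side view shows the dark key at its pilot. The shaft at (215,10) has neither. Next I'll measure the positions.

Run:
```python
from h import *
c=cam("wrist"); s=cam("scene"); d=cam("side")
print("top hole z.135",onz(c,165+84/4,420/4,.135,True))
print("line z.075",onz(c,165+67/4,348/4,.075,True))
for n,u,v in [("colL",31,0),]: pass
# collar ellipse extremes in crop
for p in [(150,303),(145,523),(256,412)]: print("collar pt",p,onz(c,165+p[0]/4,p[1]/4,.075,True))
# block corners top z=.025
for p in [(391,27),(252,577),(44,528)]: print("block",p,onz(c,165+p[0]/4,p[1]/4,.025,True))
print("scene top hole",onz(s,195+614*80/300-440*80/300,170+88*80/300,.135))
print("side top hole",onz(d,230+(627-440)*85/300,160+(342-300)*85/300,.135))
a=cv2.resize(c["im"][180:310,110:240],(600,600),interpolation=cv2.INTER_CUBIC)
cv2.imwrite('pics/hubw.png',a)
b=cv2.resize(s["im"][220:295,250:330],(400,375),interpolation=cv2.INTER_CUBIC)
e=cv2.resize(d["im"][150:225,285:365],(400,375),interpolation=cv2.INTER_CUBIC)
cv2.imwrite('pics/hubsd.png',np.hstack([b,e]))
```

```text
top hole z.135 [0.51507576 0.07447234 0.135     ]
line z.075 [0.49602133 0.09223877 0.075     ]
collar pt (150, 303) [0.51762769 0.10252293 0.075     ]
collar pt (145, 523) [0.51499805 0.04662756 0.075     ]
collar pt (256, 412) [0.54388514 0.07402077 0.075     ]
block (391, 27) [0.57796241 0.18905869 0.025     ]
block (252, 577) [0.53659059 0.02451017 0.025     ]
block (44, 528) [0.47363182 0.04088686 0.025     ]
scene top hole [0.51002025 0.0703816  0.135     ]
side top hole [0.51138585 0.07687643 0.135     ]
```

View pics/hubw.png

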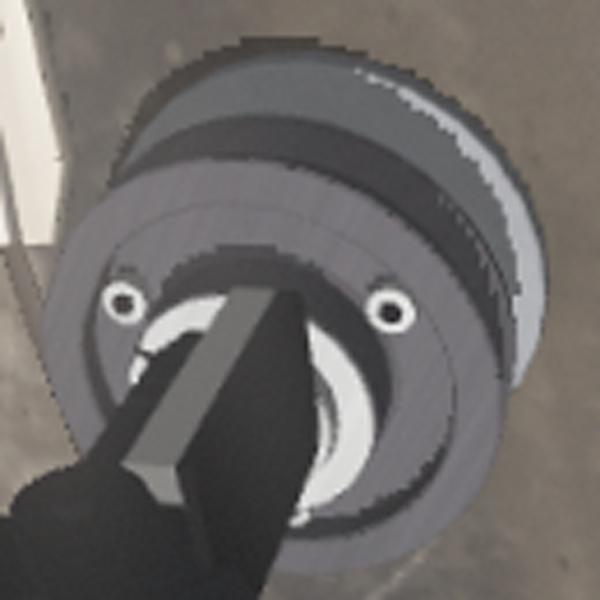

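View pics/hubsd.png

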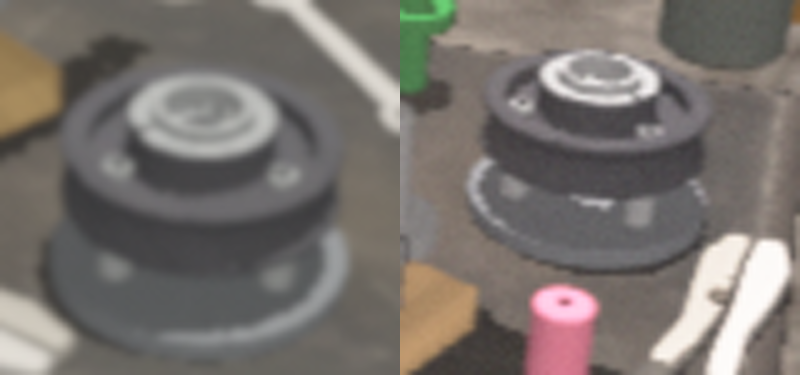

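Run:
```python
from h import *
c=cam("wrist"); s=cam("scene"); d=cam("side")
print(onz(s,290.6,241.4,.088),onz(d,326,165,.088))
print("line",onz(c,140.3,255.8,.086,True), "screws",onz(c,110+124*.2167,180+302*.2167,.07,True),onz(c,110+390*.2167,180+313*.2167,.07,True))
for p in [(132,360),(372,420),(215,293)]: print(onz(c,110+p[0]*.2167,180+p[1]*.2167,.086,True))
```

```text
[ 0.45880715 -0.11164288  0.088     ] [ 0.45511682 -0.10814552  0.088     ]
line [ 0.43330007 -0.09440925  0.086     ] screws [ 0.42339901 -0.08940774  0.07      ] [ 0.49759197 -0.08950321  0.07      ]
[ 0.43043473 -0.09764728  0.086     ]
[ 0.4937935  -0.11202108  0.086     ]
[ 0.45707482 -0.07676814  0.086     ]
```

Emit:
step_arm:
  series:
    - [[-5.0, 0, 0], 0, 0]
    - [[-6.0, 0, 0], 0, 0]
    - [[-6.0, 0, 0], 0, 0]
  newtons: 60

```text
clock: 0.82
tcp_pos: [0.5151, -0.0001, 0.2319]
orientation: [0.001, 0.707, 0.707, 0.0]
wrist_force: [0.2, 0.2, 0.5]
finger_gap: 0.0854
```

Run:
```python
from h import *
c=cam("wrist","w1.png")
u,v=proj(c,[.459,-.11,.086],True); print(u,v)
u,v=int(u),int(v); print(u,v)
y0=max(0,v-50);x0=max(0,u-50)
a=cv2.resize(c["im"][y0:v+50,x0:u+50],None,fx=6,fy=6,interpolation=cv2.INTER_CUBIC);print(x0,y0,a.shape)
cv2.imwrite("pics/hub1.png",a)
```

```text
211.28703934105124 269.83930417243096
211 269
161 219 (600, 600, 3)
```

View pics/w1.png

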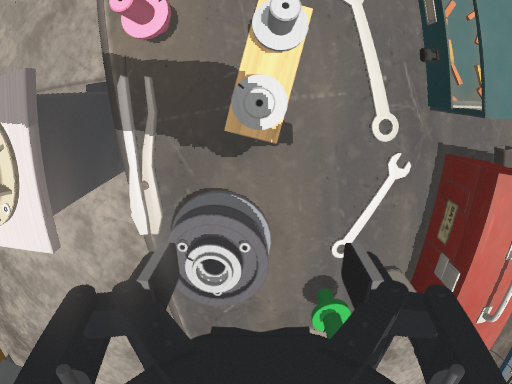

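View pics/hub1.png

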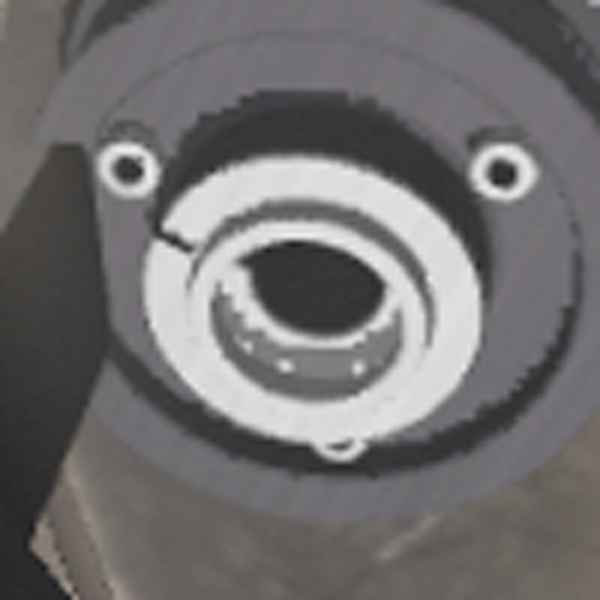

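The view of the hub is clear. Its filed line runs from (187.5,258) to (193,260). Collar and journal of the keyed shaft are at (260,103), with the collar line near (241,87). I'll fit circles to both.

Run:
```python
from h import *
from scipy.optimize import least_squares
c=cam("wrist")
im=c["im"]; g=cv2.cvtColor(im,cv2.COLOR_BGR2GRAY); 
def fit(P,R=None):
    P=np.array(P)
    f=lambda q: np.hypot(P[:,0]-q[0],P[:,1]-q[1])-q[2]
    r=least_squares(f,[*P.mean(0)[:2],.03],loss='soft_l1',f_scale=.001); return r.x, np.abs(r.fun).mean()
m=np.zeros_like(g); m[240:300,180:246]=(g[240:300,180:246]>165)
cs,_=cv2.findContours(m,cv2.RETR_EXTERNAL,cv2.CHAIN_APPROX_NONE); k=max(cs,key=cv2.contourArea)
hull=cv2.convexHull(k)[:,0]; print("hull bbox",cv2.boundingRect(k))
hull=[p for p in hull if p[1]<285]
print("hub",fit([onz(c,p[0],p[1],.086,True)[:2] for p in hull]))
a=cv2.resize(im[60:145,220:305],None,fx=7,fy=7,interpolation=cv2.INTER_CUBIC)
cv2.imwrite("pics/sh1.png",a)
l1=onz(c,161+158/6,219+233/6,.086,True); l2=onz(c,161+190/6,219+247/6,.086,True); print("hubline",l1,l2)
```

```text
hull bbox (184, 245, 56, 50)
hub (array([ 0.46015651, -0.10975355,  0.03267755]), np.float64(0.00010937229937984822))
hubline [ 0.43314316 -0.09471212  0.086     ] [ 0.43914734 -0.09761294  0.086     ]
```

View pics/sh1.png

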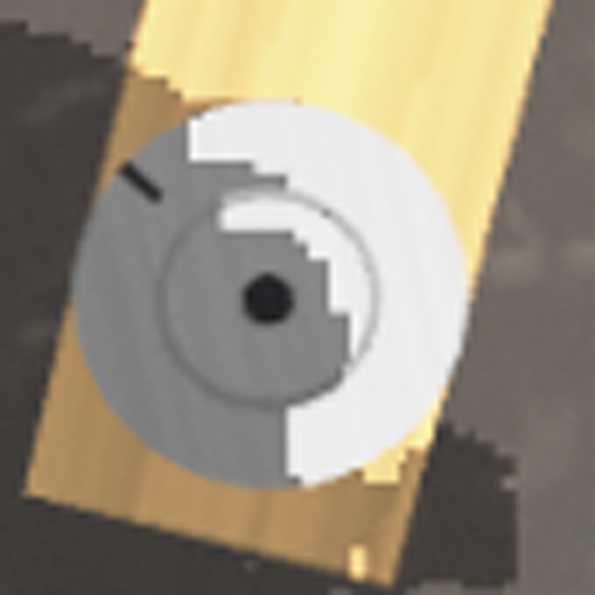

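Run:
```python
from h import *
c=cam("wrist")
q=lambda u,v,z: onz(c,220+u/7,60+v/7,z,True)[:2]
t=q(268,299,.135); col=np.mean([q(73,294,.075),q(470,294,.075)],0)[0],np.mean([q(271,100,.075),q(271,489,.075)],0)[1]
print(t,col, q(470,294,.075)-q(73,294,.075), q(271,100,.075)-q(271,489,.075))
for p in [(122,167),(140,183),(158,199)]:
    d=q(*p,.075)-np.array(col); print(np.hypot(*d),np.degrees(np.arctan2(d[1],d[0])))
s=env.get_state(); print(s["tcp_pos"],s["joint_pos"])
```

```text
[0.51528376 0.07447227] (np.float64(0.5155921648676118), np.float64(0.0742273289542694)) [ 0.05636197 -0.00016035] [0.0001421  0.05605403]
0.028078781997805866 138.51349564286605
0.024624586589344896 138.71860863924542
0.02117658612293545 138.9746299644233
[ 5.16285104e-01 -1.76848087e-04  2.31629291e-01] [-1.55961454e-01  1.97853447e-01 -1.05476241e-01  1.26584532e+00
  6.60911628e-05  1.41487523e+00]
```

Emit:
step_arm:
  series:
    - [[-0.1, 5.0, 0], 0, 0]
    - [[-0.1, 7.45, 0], 0, 0]
    - [[-0.1, 7.45, 0], 0, 0]
    - [[-0.1, 7.45, -3], 0, 0]
    - [[-0.1, 7.45, -6], 0, 0]
  newtons: 100

```text
clock: 1.6
tcp_pos: [0.5166, 0.0736, 0.1712]
orientation: [0.001, 0.707, 0.707, 0.001]
wrist_force: [0.5, 0.8, 0.4]
finger_gap: 0.0857
```

Run:
```python
from h import *
print(env.get_state()["tcp_pos"])
c=cam("wrist","w2.png")
```

```text
[0.51656063 0.0736204  0.17123047]
```

View pics/w2.png

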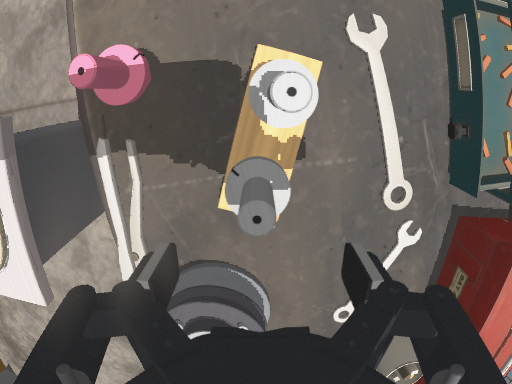

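The journal's end hole at (257,219) lies midway between the fingers at (155,260) and (362,260), so I'm descending.

Emit:
step_arm:
  series:
    - [[-0.1, 0.07, -3], 0, 0]
    - [[-0.1, 0.07, -6], 0, 0]
    - [[-0.1, 0.07, -8.4], 0, 0]
    - [[-0.1, 0.07, -8.4], 0, 0]
    - [[-0.1, 0.07, -8.4], 0, 0]

```text
clock: 2.28
tcp_pos: [0.514, 0.0738, 0.084]
orientation: [-0.001, 0.708, 0.707, -0.001]
wrist_force: [-0.6, -1.0, 0.6]
finger_gap: 0.0855
```

Emit:
step_arm:
  series:
    - [[0, 0, 0], 0, 255]
    - [[0, 0, 0], 0, 255]
    - [[0, 0, 0], 0, 255]
    - [[0, 0, 0], 0, 255]
    - [[0, 0, 0], 0, 255]
  newtons: 100

```text
clock: 2.9
tcp_pos: [0.5145, 0.0739, 0.0847]
orientation: [-0.0, 0.707, 0.707, -0.001]
wrist_force: [-0.5, -0.1, 5.4]
finger_gap: 0.024
```

Emit:
step_arm:
  series:
    - [[0, 0, 1], 0, 255]
    - [[0, 0, 4], 0, 255]
    - [[0, 0, 8], 0, 255]
    - [[0, 0, 12], 0, 255]
    - [[0, 0, 12], 0, 255]

```text
clock: 3.52
tcp_pos: [0.5162, 0.0739, 0.2074]
orientation: [0.002, 0.707, 0.707, 0.001]
wrist_force: [0.4, 0.3, -5.7]
finger_gap: 0.0241
```

Run:
```python
from h import *
s=env.get_state();print(s["tcp_pos"],s["wrist_force"],s["finger_gap"])
c=cam("wrist","w3.png"); d=cam("side","s3.png")
cv2.imwrite("pics/s3c.png",cv2.resize(d["im"][60:240,200:380],None,fx=3,fy=3))
```

```text
[0.51616422 0.07388493 0.20737736] [ 0.36454186  0.30404605 -5.6862293 ] 0.024113433970814648
```

View pics/s3c.png

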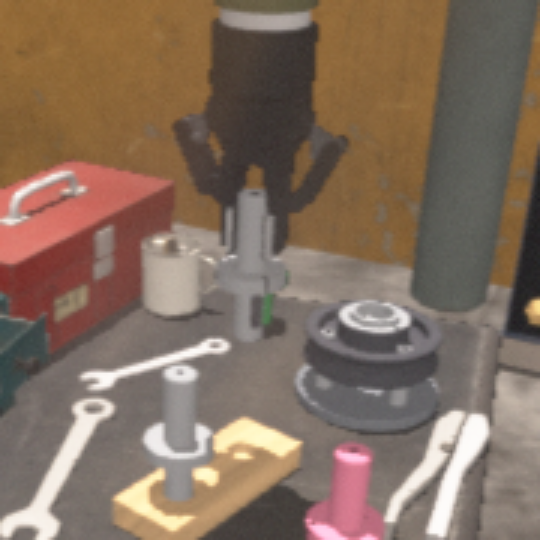

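View pics/w3.png

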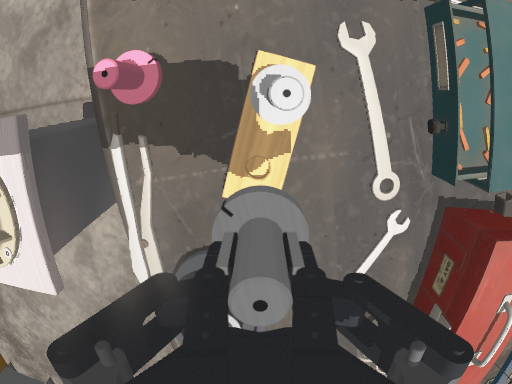

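The shaft is held upright with the key visible, its hole is at (260,306) and the collar line is near (227,209). I'll measure its pose in the hand.

Run:
```python
import cv2
im=cv2.imread('pics/w3.png'); cv2.imwrite('pics/w3c.png',cv2.resize(im[175:330,200:320],None,fx=5,fy=5,interpolation=cv2.INTER_CUBIC)[:600*2])
im2=cv2.resize(im[180:280,200:320],None,fx=6,fy=6,interpolation=cv2.INTER_CUBIC);cv2.imwrite('pics/w3c.png',im2)
from h import *
c=cam("wrist"); print(env.get_state()["tcp_pos"])
print("hole",onz(c,260,306,.2577,True))
```

```text
[0.51319324 0.07390166 0.20281081]
hole [0.51390118 0.0781035  0.2577    ]
```

View pics/w3c.png

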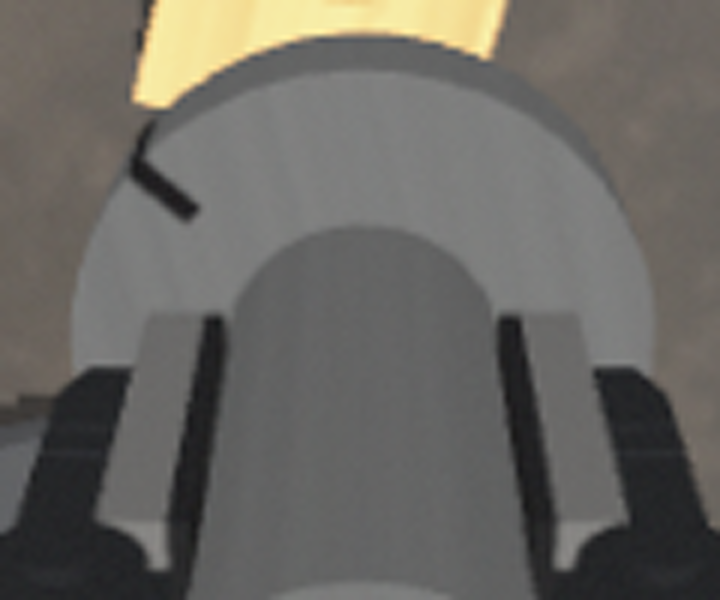

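```bash
cat > m.py <<'E'
from h import *
from scipy.optimize import least_squares
def held(save):
    p=env.get_state()["tcp_pos"]; c=cam("wrist",save); print("tcp",p, env.get_state()["tcp_pos"])
    return p,c
E
python3 - <<'E'
from m import *
p,c=held("w4.png")
cv2.imwrite('pics/w4c.png',cv2.resize(c["im"][180:325,190:330],None,fx=4,fy=4,interpolation=cv2.INTER_CUBIC))
E
```

```text
tcp [0.51319324 0.07390166 0.20281081] [0.51296222 0.0739125  0.20248893]
```

View pics/w4c.png

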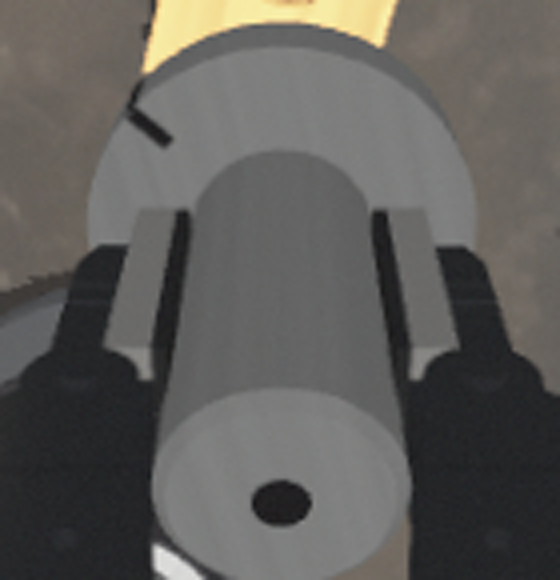

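Run:
```python
from m import *
c=cam("wrist"); s=env.get_state(); p=s["tcp_pos"]; print(p,s["orientation"],s["wrist_force"],s["clock"])
q=lambda u,v,z: onz(c,190+u/4,180+v/4,z,True)[:2]
zl=p[2]-.0717
zc=zl+.062; zt=zl+.122
print("hole",q(281,503,zt)-p[:2])
P=np.array([q(*x,zc) for x in [(281,46),(88,210),(475,210),(100,160),(464,160)]])
r=least_squares(lambda k: np.hypot(P[:,0]-k[0],P[:,1]-k[1])-.028,P.mean(0)-[0,.01]); print("collar",r.x-p[:2],r.fun)
for x in [(130,112),(150,126),(170,142)]:
    d=q(*x,zc)-r.x; print(np.hypot(*d),np.degrees(np.arctan2(d[1],d[0])))
```

```text
[0.51298665 0.07390314 0.20248357] [-0.00159835  0.70748276  0.70672581 -0.00205345] [-0.02815273  0.75059964 -5.1494761 ] 3.775
hole [0.00028332 0.00115144]
collar [0.00014984 0.00080607] [ 1.24268269e-04 -1.22382889e-04 -1.98250469e-04 -1.44440405e-04
 -6.17679269e-05]
0.027927733727165234 138.23006088374692
0.024545917736925084 137.63384022943916
0.02095174753418572 137.47771253377883
```

Emit:
step_arm:
  series:
    - [[-1.3, -4.5, 0.5], 0.05, 255]
    - [[-2.6, -9, 0.5], 0.1, 255]
    - [[-4, -14, 0.5], 0.15, 255]
    - [[-5.3, -18.4, 0.5], 0.213, 255]
    - [[-5.3, -18.4, 0.5], 0.213, 255]

```text
clock: 4.4
tcp_pos: [0.4585, -0.1125, 0.2061]
orientation: [-0.002, 0.63, 0.776, -0.003]
wrist_force: [0.5, 0.7, -4.9]
finger_gap: 0.0238
```

Emit:
step_arm:
  series:
    - [[0, 0, 0], 0, 255]
    - [[0, 0, 0], 0, 255]

```text
clock: 4.65
tcp_pos: [0.4583, -0.1115, 0.2054]
orientation: [-0.003, 0.63, 0.777, -0.003]
wrist_force: [0.5, 0.3, -5.0]
finger_gap: 0.0243
```

Run:
```python
from m import *
p,c=held("w5.png"); s=cam("scene","sc5.png"); d=cam("side","sd5.png"); print(env.get_state())
cv2.imwrite('pics/w5c.png',cv2.resize(c["im"][180:325,190:330],None,fx=4,fy=4,interpolation=cv2.INTER_CUBIC))
a=cv2.resize(s["im"][170:300,230:350],(370,400));b=cv2.resize(d["im"][90:220,270:390],(370,400))
cv2.imwrite('pics/sd5c.png',np.hstack([a,b]))
```

```text
tcp [ 0.45827885 -0.11152898  0.20536191] [ 0.45848006 -0.11145066  0.20557158]
{'clock': 4.8, 'joint_pos': array([-0.40622108,  0.13062823, -0.25042848,  1.1962931 , -0.00405028,
        0.95607844]), 'qvel': array([-0.00119447, -0.00280243,  0.00333663,  0.00107527, -0.00064556,
       -0.00069042]), 'tau': array([-1.43809263e-01, -3.91191459e+01,  3.11186099e+01,  9.01020505e-02,
       -2.52938160e-02,  3.26505120e-03]), 'tcp_pos': array([ 0.45870831, -0.11154795,  0.20591267]), 'orientation': array([-0.00260389,  0.62967681,  0.77684766, -0.00283863]), 'wrist_force': array([-0.08859561, -0.82776184, -4.03071641]), 'ft_torque': array([ 0.00512412, -0.00299245, -0.0040063 ]), 'finger_gap': 0.02412261365559111}
```

View pics/w5c.png

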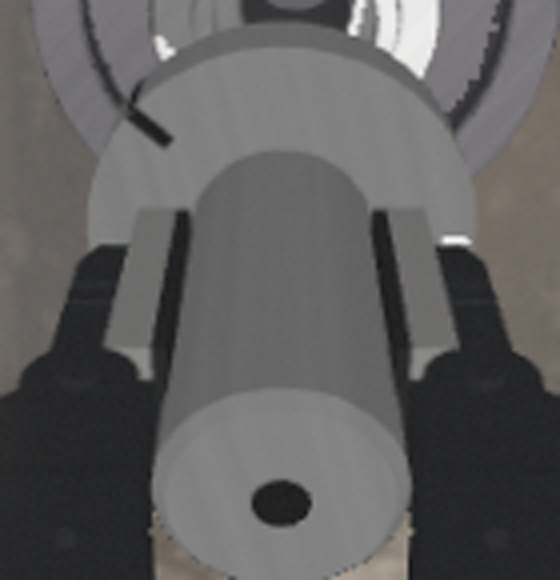

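View pics/sd5c.png

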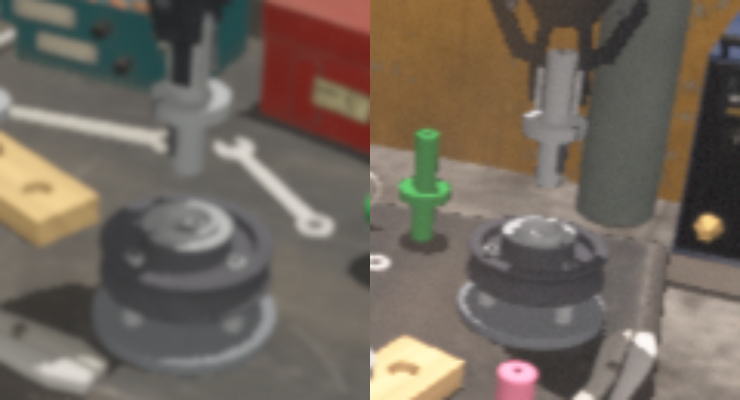

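Emit:
step_arm:
  series:
    - [[0.12, 0.08, -1.5], 0, 255]
    - [[0.12, 0.08, -3.5], 0, 255]
    - [[0.12, 0.08, -5], 0, 255]
    - [[0.12, 0.08, -5], 0, 255]
    - [[0.12, 0.08, -5], 0, 255]

```text
clock: 5.42
tcp_pos: [0.4602, -0.1108, 0.1562]
orientation: [-0.002, 0.63, 0.777, -0.003]
wrist_force: [0.1, 0.9, -5.7]
finger_gap: 0.0243
```

Run:
```python
from m import *
s=cam("scene","sc6.png"); d=cam("side","sd6.png"); print(env.get_state()["tcp_pos"],env.get_state()["wrist_force"])
a=cv2.resize(s["im"][170:300,230:350],(370,400));b=cv2.resize(d["im"][90:220,270:390],(370,400))
cv2.imwrite('pics/sd6c.png',np.hstack([a,b]))
```

```text
[ 0.46051017 -0.11097246  0.15663973] [ 0.62864023  0.13178115 -4.72039142]
```

View pics/sd6c.png

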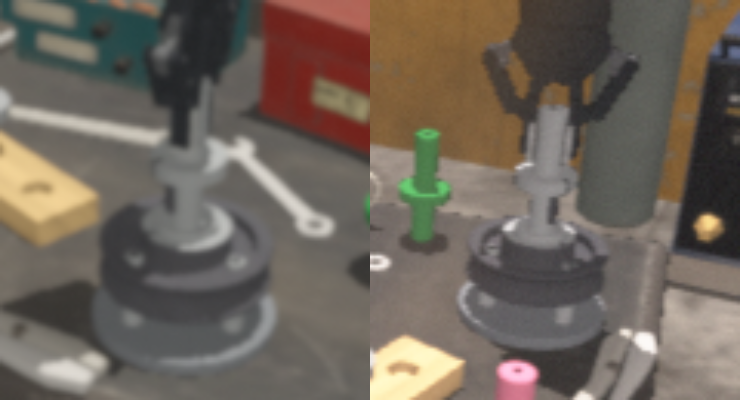

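The pilot is centred over the hub in both views (scene crop (187,235), side crop (540,225)). Next I'm descending gently and watching the force.

Emit:
step_arm:
  series:
    - [[-0.05, 0.02, -0.4], 0, 255]
    - [[-0.05, 0.02, -0.8], 0, 255]
    - [[-0.05, 0.02, -1.2], 0, 255]
    - [[-0.05, 0.02, -1.6], 0, 255]

```text
clock: 6.02
tcp_pos: [0.46, -0.1108, 0.1403]
orientation: [-0.002, 0.63, 0.777, -0.003]
wrist_force: [0.8, 0.7, -4.9]
finger_gap: 0.0241
```

Emit:
step_arm:
  series:
    - [[-0.02, 0, -0.3], 0, 255]
    - [[-0.02, 0, -0.6], 0, 255]
    - [[-0.02, 0, -0.9], 0, 255]
    - [[-0.02, 0, -1.1], 0, 255]

```text
clock: 6.52
tcp_pos: [0.4599, -0.1108, 0.1292]
orientation: [-0.002, 0.63, 0.777, -0.003]
wrist_force: [0.3, 0.4, -4.5]
finger_gap: 0.0241
```

There is no contact force and the shaft is already 2.5 mm below the key's landing height, so the key is entering the keyway.

Emit:
step_arm:
  series:
    - [[0, 0, -0.4], 0, 255]
    - [[0, 0, -0.8], 0, 255]
    - [[0, 0, -1.2], 0, 255]
    - [[0, 0, -1.4], 0, 255]

```text
clock: 7.02
tcp_pos: [0.4599, -0.1108, 0.1149]
orientation: [-0.002, 0.63, 0.777, -0.003]
wrist_force: [0.3, 0.6, -5.2]
finger_gap: 0.0238
```

Emit:
step_arm:
  series:
    - [[0, 0, -0.2], 0, 255]
    - [[0, 0, -0.4], 0, 255]
    - [[0, 0, -0.6], 0, 255]
    - [[0, 0, -0.7], 0, 255]
    - [[0, 0, -0.7], 0, 255]
  newtons: 120

```text
clock: 7.65
tcp_pos: [0.46, -0.1108, 0.109]
orientation: [-0.001, 0.63, 0.777, -0.002]
wrist_force: [-3.5, 1.2, 7.8]
finger_gap: 0.0236
```

Emit:
step_arm:
  series:
    - [[0, 0, -0.1], 0, 255]
    - [[0, 0, -0.2], 0, 255]
    - [[0, 0, -0.3], 0, 255]
    - [[0, 0, -0.3], 0, 255]
    - [[0, 0, -0.3], 0, 255]

```text
clock: 8.28
tcp_pos: [0.46, -0.1109, 0.1078]
orientation: [-0.001, 0.63, 0.777, -0.002]
wrist_force: [-5.7, 1.9, 13.4]
finger_gap: 0.0239
```

Emit:
step_arm:
  series:
    - [[0.05, 0, -0.1], 0, 255]
    - [[0.05, 0, -0.2], 0, 255]
    - [[0.05, 0, -0.3], 0, 255]
    - [[0.05, 0, -0.3], 0, 255]
    - [[0.05, 0, -0.3], 0, 255]

```text
clock: 8.9
tcp_pos: [0.46, -0.1109, 0.1078]
orientation: [-0.0, 0.63, 0.777, -0.003]
wrist_force: [-9.7, 3.6, 23.8]
finger_gap: 0.0239
```

Run:
```python
from m import *
s=cam("scene","sc7.png"); d=cam("side","sd7.png"); st=env.get_state();print(st["tcp_pos"],st["wrist_force"],st["ft_torque"])
c=cam("wrist","w7.png")
a=cv2.resize(s["im"][170:290,240:340],(400,480),interpolation=cv2.INTER_CUBIC);b=cv2.resize(d["im"][105:225,275:375],(400,480),interpolation=cv2.INTER_CUBIC)
cv2.imwrite('pics/sd7c.png',np.hstack([a,b]))
cv2.imwrite('pics/w7c.png',cv2.resize(c["im"][160:330,170:350],None,fx=3,fy=3,interpolation=cv2.INTER_CUBIC))
```

```text
[ 0.46001157 -0.11088227  0.10777399] [-11.10976621   3.54071818  24.3810616 ] [0.69497218 1.98301009 0.04124365]
```

View pics/sd7c.png

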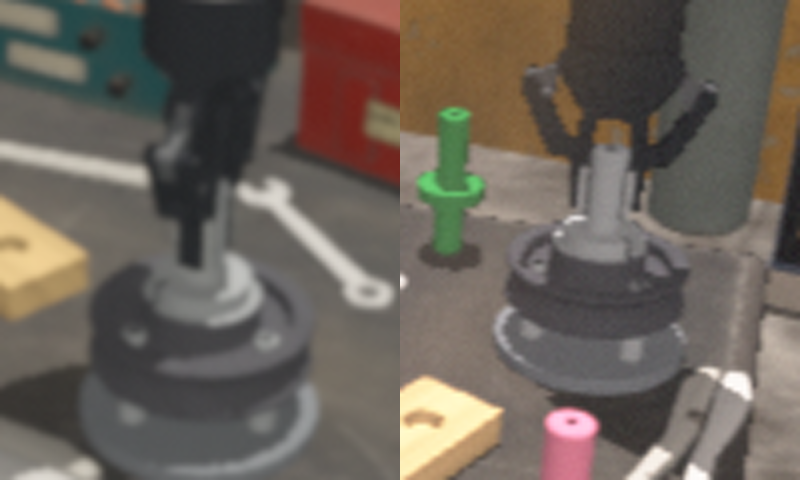

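View pics/w7c.png

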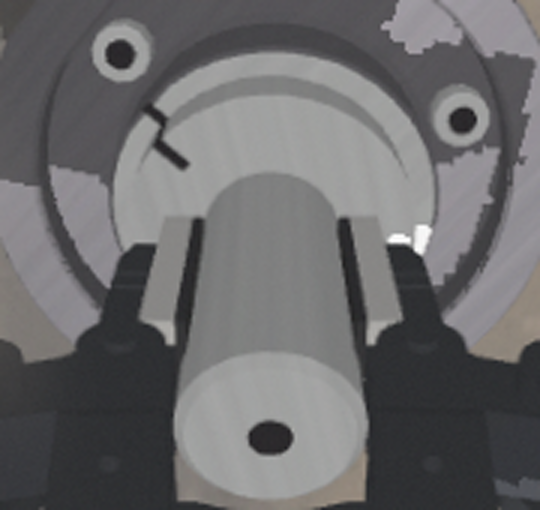

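The collar is on the hub face: z stopped at 0.1078 (0.1077 predicted) while the force rose, and the filed lines are in line at crop (155,115) and (170,150). I'll ease the sideways load and check that it holds.

Emit:
step_arm:
  series:
    - [[-0.05, 0.03, -0.25], 0, 255]
    - [[-0.05, 0.03, -0.25], 0, 255]
    - [[-0.05, 0.03, -0.25], 0, 255]
    - [[-0.05, 0.03, -0.25], 0, 255]
    - [[-0.05, 0.03, -0.25], 0, 255]

```text
clock: 9.68
tcp_pos: [0.46, -0.1109, 0.1078]
orientation: [0.001, 0.63, 0.777, -0.002]
wrist_force: [-5.8, 1.0, 18.0]
finger_gap: 0.0238
```

Run:
```python
from m import *
for i in range(3):
    c=cam("wrist","w8.png"); st=env.get_state();print(st["clock"],st["tcp_pos"],st["orientation"],st["wrist_force"],st["finger_gap"],abs(st["qvel"]).max())
```

```text
9.725 [ 0.45996538 -0.1108788   0.10778972] [ 0.00110314  0.62959497  0.77691892 -0.00243689] [-6.23610236  2.58232186 16.899929  ] 0.023316477998449082 0.0018113857214997649
9.775 [ 0.45997352 -0.1108781   0.10780884] [ 0.00111942  0.62959002  0.77692285 -0.00245682] [-6.6630549   2.37276401 16.55850182] 0.02366962049656163 0.002119559238784998
9.825 [ 0.45996982 -0.11087316  0.10779748] [ 0.00110089  0.6295798   0.77693118 -0.00245268] [-5.59197336  1.95961514 17.17745751] 0.023771312002756374 0.002791235179087219
```

Run:
```python
from workcell import env
print(env.hand_in()); s=env.get_state(); print(s["tcp_pos"],s["wrist_force"],s["finger_gap"])
```

```text
the job is handed in; nothing more can be done
None
the job is handed in; nothing more can be done
```

I took the keyed shaft out of the block, turned it about 12° to line up its key with the keyway, and pressed it down until the collar sat on the hub face. I handed the job in at about 9.8 s, with the arm still gripping and pressing; no verdict is reported.

**Identification:** I picked the shaft by its filed line and visible key. The plain shaft, cup and spanners were not touched.

**Last checks:**
- **Seating:** the tool stopped at z = 0.1078 m, against 0.1077 m predicted for fully home, and stayed there while the force rose. In the pictures the collar lay on the hub face and the two filed lines were in line.
- **Push and grip:** the arm was pushing about 17 N at the wrist (about 22 N on the ring with the shaft's weight, against the 15 N it needs flush). The grip was set to 120 N and nothing was moving.
- **Key:** it went in on the first try, with no contact force at the landing height, so I did not need to search for the keyway.

**Disagreements:**
- A sideways load of about 6 N remained at the wrist (11 N before I eased it), with no visible shift or tilt.
- The gripper read about 24 mm on the 26 mm journal throughout; I took this as the gap reading being off.
- I could not get a state reading after handing in.

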